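# Dig the T-handled mould key out of the crate

## Task

The T-handled mould key lies on the floor of the crate, under a plaster half-mould and two clamping boards. First put the half-mould, hollow side up, and then both boards flat on the bench outside the crate, setting the plaster down gently; then lift out the key, keep it level, and lay it, about centred, in the notches of both saddles of the wooden rest. Leave the plain steel bar and the wooden bar in the crate, and do not disturb the two closed moulds or the jug.

Things in the scene. Friction and masses are not known exactly. Their poses are not given: they have to be found in the camera images.
- crate: Low open plywood crate, 270 (its x) x 250 (its y) x 50 mm high, walls and floor 8 mm thick, fixed to the bench. Origin: centre of its underside, on the bench; z up. On its floor lie three bars side by side, about along the crate's x and about 62 mm apart (the key may be any of the three); two boards lie across them, about along the crate's y; the half-mould lies across the boards.
- rest: Wooden rest fixed to the bench: a base plank 150 (x) x 64 (y) x 12 mm with two saddles, each 18 mm thick in x, at x = -55 and +55 mm. Each saddle has an open-topped notch 30 mm wide in y, centred on y = 0, with its floor 30 mm and its top 50 mm above the bench. Origin: centre of its underside; the notches line up along its x. The key may lie in it either way round.
- rest_mid (a point): Point in the rest, midway between the saddles, 37 mm above the bench: where the middle of the key's length is when the key lies centred in the notches. Axes as the rest.
- key: T-handled mould key, dark steel, about 420 g: a straight shank 20 wide (y) x 14 mm thick (z) along its x, and at its +x end a crossbar 56 mm long in y, 18 mm in x, 14 mm thick. Overall x from -105 to +105 mm. Origin: underside, middle of its length. It balances at about x = +12 mm.
- key_mid (a point): Point in the middle of the key's length and thickness, 7 mm above its underside. Axes as the key.
- half_mould: White plaster half-mould lying hollow side up, 150 (x) x 52 (y) x 38 mm, 260 to 430 g. Outer sides are plain upright faces. Origin: centre of its underside, z up.
- board_a: Pale wooden clamping board, 36 (x) x 200 (y) x 20 mm thick, about 100 g. Origin: centre of its underside.
- board_b: Second pale clamping board, the same as board_a.
- steel_bar: Plain dark steel bar without a crossbar, 210 (x) x 20 (y) x 14 mm, on the crate floor; it stays in the crate. Origin: centre of its underside.
- wood_bar: Plain wooden bar, 210 (x) x 20 (y) x 14 mm, on the crate floor; it stays in the crate. Origin: centre of its underside.
- tall_mould: Closed plaster mould with two bands, standing on the bench beyond the gap between crate and rest, 120 mm across and 190 mm high. Origin: centre of its underside. Bystander.
- small_mould: Small closed plaster mould with two bands, 72 mm across and 85 mm high, standing at the far side beyond the crate or the rest. Origin: centre of its underside. Bystander.
- jug: Grey slip jug with one handle on its +y side, 88 mm across (about 130 mm with handle), 120 mm high. Origin: centre of its underside. Bystander.
Not all that is in view belongs to the job. What is shaped like the board_b but green or red is not meant. Leave any green look-alike of the board_a alone.

How it is judged:
On the way, in this order (a step that is already met when the one before it is completed fails the run):
1. the half-mould lies hollow side up on the bench outside the crate ((x of half_mould in the frame of crate above 0.135 m or x of half_mould in the frame of crate below -0.135 m or y of half_mould in the frame of crate above 0.125 m or y of half_mould in the frame of crate below -0.125 m) and height (world z) of half_mould below 0.03 m and angle between half_mould's own z axis and vertical below 0.12 rad), for 0.2 s.
2. both boards lie flat on the bench outside the crate ((x of board_a in the frame of crate above 0.135 m or x of board_a in the frame of crate below -0.135 m or y of board_a in the frame of crate above 0.125 m or y of board_a in the frame of crate below -0.125 m) and height (world z) of each of board_a, board_b below 0.03 m and angle between each of board_a, board_b's own z axis and vertical below 0.12 rad and (x of board_b in the frame of crate above 0.135 m or x of board_b in the frame of crate below -0.135 m or y of board_b in the frame of crate above 0.125 m or y of board_b in the frame of crate below -0.125 m)), for 0.2 s.
3. the key is lifted clear of the crate (height (world z) of key_mid above 0.058 m), for 0.1 s.
At the end, for the whole second after the job is handed in: Key at rest in both notches, middle within 30 mm of the rest's middle, height within 5 mm of seated, aligned within 0.15 rad; half-mould (hollow up) and boards flat within 0.12 rad outside the crate, undersides under 30 mm high; plain steel and wooden bars in the crate below its rim (all of step 1 and all of step 2 and x of steel_bar in the frame of crate between -0.127 and 0.127 m and y of steel_bar in the frame of crate between -0.117 and 0.117 m and height (world z) of each of steel_bar, wood_bar below 0.05 m and x of wood_bar in the frame of crate between -0.127 and 0.127 m and y of wood_bar in the frame of crate between -0.117 and 0.117 m and horizontal distance between key_mid and rest_mid below 0.03 m and z of key_mid in the frame of rest between 0.032 and 0.042 m and y of key_mid in the frame of rest between -0.009 and 0.009 m and angle between the x axis of key and the x axis of rest, either way round below 0.15 rad and angle between key_mid's own z axis and vertical below 0.1 rad and linear speed of each of half_mould, board_a, board_b, key below 0.02 m/s); the robot touches nothing.
It fails at once if the key tips by more than 0.4 rad from level (angle between key's own z axis and vertical above 0.4 rad).
It fails at once if the half-mould is dropped or banged down: it meets the bench faster than 0.35 m/s (height (world z) of half_mould below 0.008 m and linear speed of half_mould above 0.35 m/s).
It fails at once if the half-mould is tipped by more than 0.5 rad (angle between half_mould's own z axis and vertical above 0.5 rad).
It fails at once if the plain steel or wooden bar is lifted out of the crate (height (world z) of any of steel_bar, wood_bar above 0.07 m).
It fails at once if a closed mould or the jug is pushed more than 30 mm or tipped (distance of any of tall_mould, small_mould, jug from where it was at the start of the episode above 0.03 m or angle between any of tall_mould, small_mould, jug's own z axis and vertical above 0.3 rad).
It also fails if it takes over 72 s, if anything falls off the work surface, if the arm or the gripper's body presses on something with over 40 N, if the wrist force passes 120 N, or if a joint passes its speed limit or range.

## Robot

A 7-joint arm with a two-finger parallel gripper is mounted at the origin on the work surface. World frame = base frame: x ahead of the robot, y to its left, z up, the work surface at z = 0. Lengths are in m, angles in rad, forces in N, time in s.
With the tool pointing down it reaches from about 0.425 to 0.925 m from the base axis. Payload 6.8 kg.
Tool frame: the origin (TCP) lies between the finger pads; the fingertips stand 19 mm ahead of it and the grasp point (between the pads) is the TCP; x points along the fingers, y is the direction in which the jaws open and shut, and the axes are right-handed (so a half turn about x gives the same grasp; the last joint's range is limited). The gripper opens to 85 mm and grips with 20 to 120 N. Pads are 22 mm wide; open, the fingers measure 114 mm over their backs; the gripper's body (76 mm by 85 mm) begins 54 mm behind the grasp point. The pads swing forward as they close: fully open they stand 13 mm farther back than shut.
Start: joints at [-0.108, 0.477, 0.022, 1.555, -0.011, 1.109, -0.083], TCP at [0.675, 0, 0.25] pointing down, gripper open.
Joint ranges: [-2.96, 2.96], [-0.34, 2.1], [-1.41, 1.46], [0.24, 2.44], [-1.37, 4.51], [0.17, 1.92], [-2.96, 2.96]. Speed limits (rad/s): [2.39, 2.39, 3.14, 3.14, 3.14, 3.14, 3.14].

## Interface

Orientations are given as a rotation vector (axis times angle).
In Python, from plant import arm, imaging, nets gives the robot as it stands.
- The arm moves only by the shell command python3 -m jog 'ROWS' [FORCE]. ROWS is JSON, a list of rows, each a list of 7 numbers: the opening, from 0 (shut) to 1 (fully open), then the shift along the tool's x, y, z in m, then the turn, a rotation vector about the tool's x, y, z in degrees. A call has 1 to 20 rows; each row shifts and turns the pose as measured when the row begins, along the tool's axes as they then stand; what a row does not reach is not made up. A row lasts 1/10 s, in which the tool goes at most 50 mm and 8.59 degrees, less where a joint would pass 70% of its speed; a pose out of reach is approached as far as the arm can. A call with a gripper value outside its range is refused whole. The fingers move at their own pace and stop on an object; FORCE is the grip in N (left out, the last holds). Time passes only in rows, so rows that do not move let the fingers close. It gives the time, the measured TCP pose, the force and the opening at its end, in the units of the state.
- arm.read_state(): the state, without advancing time (a new reading comes with each control period).
- imaging.read_camera(name): name is "scene" or "side" or "wrist"; returns a dict with "image" (420x560x3 uint8, red, green, blue), "fx", "fy", "cx", "cy" (pixels), "R" (3x3) and "t" (3): a world point X has camera coordinates R X + t; the wrist camera has in their place "tool_from_camera" (4x4, takes a point from camera to tool coordinates, whose origin is the TCP and whose axes are the tool frame's). Camera axes: x right, y down, z forward; pixel columns grow to the right and rows downward; lengths in m; the calibration is good to about 2 mm. The wrist camera is an equidistant fisheye: a pixel r from the principal point sees the ray r / f radians off the axis. A picture is of the moment at which its call begins: read the wrist's pose just before it. There is no depth.
- arm.sign_off(): hands the job in, once; it reports no verdict.
Trained networks look in the newest picture that a camera, given by its name, has taken for a name from the list of things; names that differ only in an ending like _2 or _b are one class to them, and where a whole thing is asked for, a point or a joint stands for the part that bears it (a point fixed in the world has none). Each returns a list of dicts, best first, with "score" (0 to 1); they miss things now and then, are a little off and sometimes report something else, mostly with a low value. They report only what shows in the picture. A call takes as long as a camera call. They do not tell look-alikes from the thing itself.
- nets.search_frame(camera, target): "location" ([x, y, z] in m, in world coordinates, good to about 4 mm: the middle of the surface that is visible of it).
- nets.pinpoint(camera, target): "location" ([x, y, z] in m, in world coordinates, good to about 4 mm: a listed point, or the origin of a listed thing).
The state is a dict: "time_s": time; "q": joint angles; "qvel": joint speeds; "tau": joint torques, N m; "eef_pos": TCP position; "ee_rot": TCP orientation; "contact_force": force on the tool from outside, world axes, zero at the start; "ft_torque": the same for the moment, N m; "gripper_width": finger opening in m.
Only numpy, scipy, OpenCV 4.12 (cv2) and the standard library are available. Lean on these libraries where they do the work, as an engineer would, in place of code of your own. Each camera call takes 0.05 s, during which the arm holds its last target.

## Working session

There is one attempt and no reset: what is moved stays moved. The work goes in short steps, Python scripts to look and compute and a shell command to move; the robot and the scene stay as the last step left them, time stands still between calls to the robot, and variables do not carry over. Pictures are saved under pics/ and viewed, and the job is handed in when it is done.

```bash
ls; mkdir -p pics
python3 - <<'E'
from plant import arm, imaging, nets
import cv2
print(arm.read_state())
for c in ["scene","side","wrist"]:
    d=imaging.read_camera(c); cv2.imwrite(f"pics/{c}0.png",d["image"][:,:,::-1])
    print(c,{k:v for k,v in d.items() if k!="image"})
    for n in ["crate","rest","rest_mid","key","half_mould","board_a","steel_bar","wood_bar","tall_mould","small_mould","jug"]:
        for f in ("pinpoint","search_frame"):
            try: r=getattr(nets,f)(c,n)
            except Exception as e: print(n,f,e); continue
            print(n,f,[([round(v,3) for v in x["location"]],round(x["score"],2)) for x in r[:4]])
print(arm.read_state()["time_s"])
E
```

```text
pics
{'time_s': 0.0, 'q': array([-0.10811672,  0.47782177,  0.02233987,  1.556481  , -0.01148352,
        1.10929262, -0.08309439]), 'qvel': array([ 0.00011673, -0.00016496,  0.00028675, -0.00031901, -0.00169226,
        0.00027202, -0.00110282]), 'tau': array([-5.45967814e-04, -5.96443820e+01,  1.60769675e+00, -2.81194621e+01,
        1.24063640e-02,  9.39900521e-03,  2.20753498e-05]), 'eef_pos': array([ 6.74428306e-01, -7.14174682e-06,  2.49298687e-01]), 'ee_rot': array([ 1.20816393,  1.21048467, -1.21061104]), 'contact_force': array([ 0.10837488,  0.3319905 , -0.12671671]), 'ft_torque': array([ 0.00352078,  0.00925207, -0.03904178]), 'gripper_width': 0.08554663957853609}
scene {'fx': 500.8620543274574, 'fy': 500.8620543274574, 'cx': 280.51175486850434, 'cy': 210.90856434682112, 'R': array([[ 0.35023457,  0.936563  ,  0.01361968],
       [ 0.73272097, -0.26489044, -0.62685967],
       [-0.58348585,  0.22952735, -0.77901313]]), 't': array([ 0.01415104, -0.37413863,  1.72918342])}
crate pinpoint [([0.508, -0.227, -0.004], 0.73)]
crate search_frame [([0.512, -0.23, 0.014], 0.9)]
rest 
[... 3910 characters left out ...]
5], 0.95), ([0.451, -0.232, 0.018], 0.66), ([0.183, -0.321, -0.001], 0.59), ([0.505, -0.165, 0.007], 0.49)]
board_a search_frame [([0.458, -0.163, 0.038], 0.84), ([0.571, -0.186, 0.047], 0.74), ([0.198, -0.299, 0.02], 0.71)]
steel_bar pinpoint [([0.503, -0.167, 0.01], 0.59), ([0.555, -0.223, 0.023], 0.56)]
steel_bar search_frame [([0.577, -0.163, 0.02], 0.59)]
wood_bar pinpoint []
wood_bar search_frame [([0.591, -0.278, 0.02], 0.82)]
tall_mould pinpoint [([0.781, -0.002, 0.002], 0.62)]
tall_mould search_frame [([0.759, 0.016, 0.185], 0.61)]
small_mould pinpoint []
small_mould search_frame []
jug pinpoint [([0.758, -0.247, -0.003], 0.62)]
jug search_frame [([0.752, -0.207, 0.053], 0.95)]
3.45
```

View pics/scene0.png

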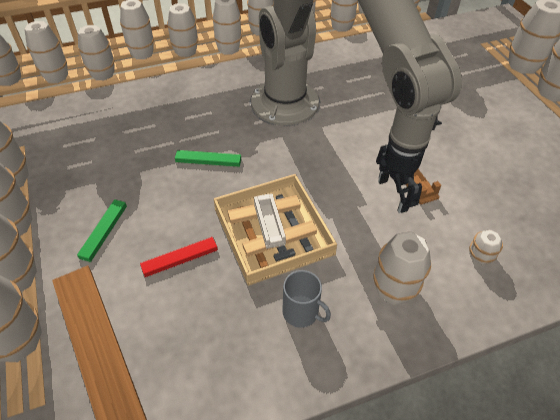

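View pics/side0.png

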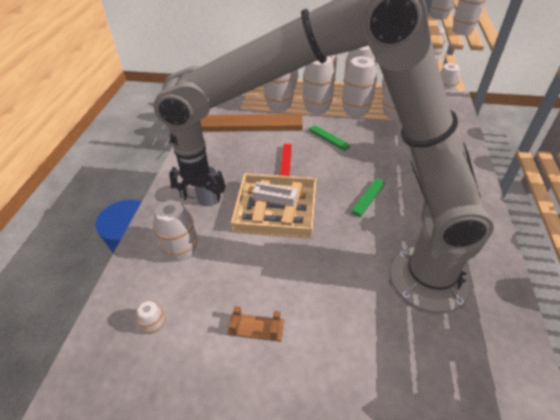

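View pics/wrist0.png

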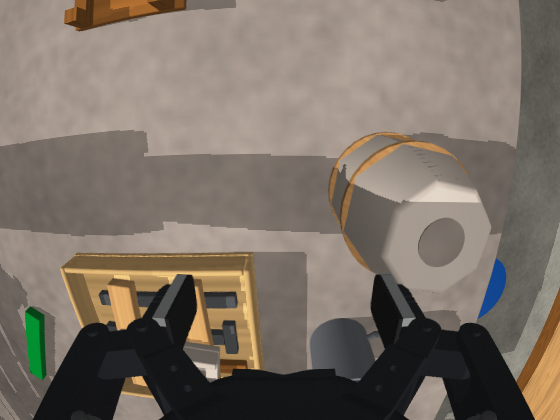

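Run:
```python
import cv2
a=cv2.imread("pics/scene0.png")[165:290,205:345]; cv2.imwrite("pics/sc_crop.png",cv2.resize(a,None,fx=5.5,fy=4.8,interpolation=cv2.INTER_CUBIC))
b=cv2.imread("pics/side0.png")[165:350,220:330]; cv2.imwrite("pics/si_crop.png",cv2.resize(b,None,fx=5,fy=3.2,interpolation=cv2.INTER_CUBIC))
```

```text
(no output)
```

View pics/sc_crop.png

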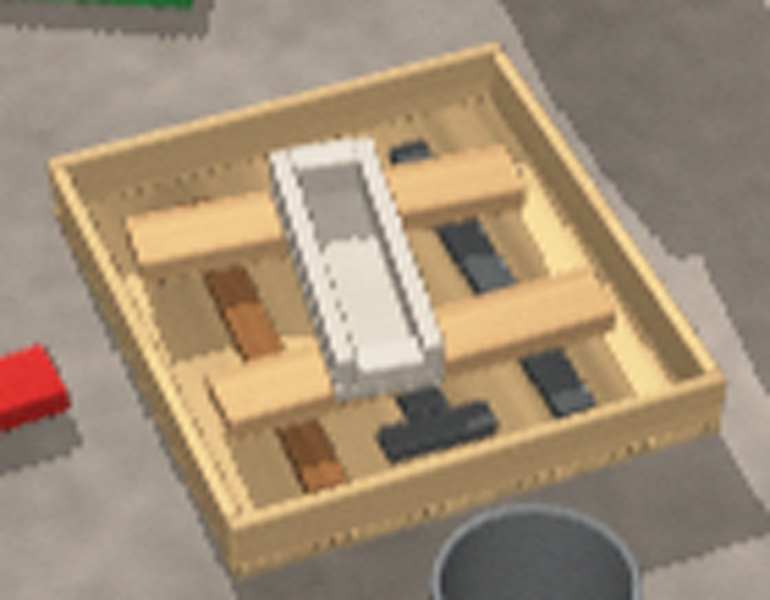

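View pics/si_crop.png

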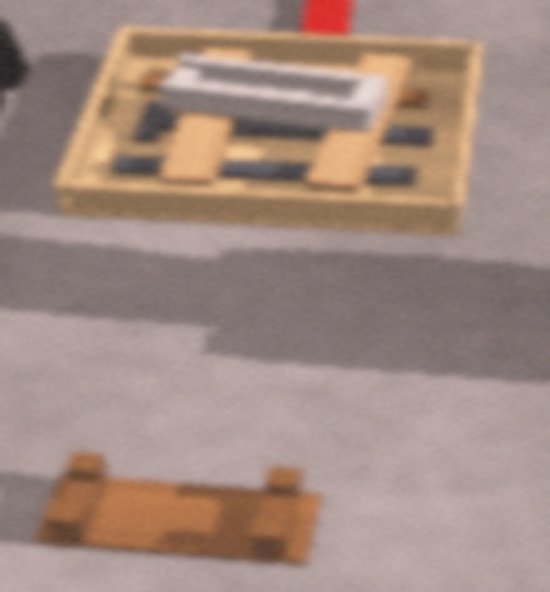

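```bash
cat > h.py <<'E'
import numpy as np, cv2
from plant import imaging, arm
from scipy.spatial.transform import Rotation as Ro
def ray_plane(cam,uv,z):
    d=cam; R=np.array(d["R"]);t=np.array(d["t"])
    v=R.T@np.array([(uv[0]-d["cx"])/d["fx"],(uv[1]-d["cy"])/d["fy"],1]); C=-R.T@t
    return C+v*(z-C[2])/v[2]
def wrist_plane(d,st,uv,z):
    p=np.array([uv[0]-d["cx"],uv[1]-d["cy"]]); r=np.hypot(*p); th=r/d["fx"]
    v=np.array([*(p/r*np.sin(th)),np.cos(th)])
    T=np.array(d["tool_from_camera"]); R=Ro.from_rotvec(st["ee_rot"]).as_matrix()
    v=R@T[:3,:3]@v; C=R@T[:3,3]+st["eef_pos"]
    return C+v*(z-C[2])/v[2]
def yaw(a,b): return np.degrees(np.arctan2(b[1]-a[1],b[0]-a[0]))
E
python3 - <<'E'
from h import *
np.set_printoptions(precision=4,suppress=True)
d=imaging.read_camera("scene")
def q(cs,z):
    P=np.array([ray_plane(d,(205+c[0]/5.5,165+c[1]/4.8),z) for c in cs]); print(P[:,:2].tolist(), 'mean',P.mean(0)); 
    for i in range(len(P)): print('  edge',i,np.linalg.norm(P[i]-P[i-1]),yaw(P[i-1],P[i]))
q([(50,162),(497,45),(725,378),(232,520)],.05)
q([(207,378),(583,272),(612,308),(238,412)],.042)
q([(128,217),(505,147),(525,182),(147,250)],.042)
q([(270,153),(372,140),(443,345),(333,365)],.08)
s=arm.read_state();R=Ro.from_rotvec(s["ee_rot"]).as_matrix();print(R)
E
```

```text
[[0.37937809801230404, -0.3541823690291144], [0.36994627670674773, -0.10828734905152598], [0.6343566187291179, -0.09728348213316157], [0.6399444898570439, -0.34311720705964577]] mean [ 0.5059 -0.2257  0.05  ]
  edge 0 0.26080123153159585 -177.5683495145699
  edge 1 0.24607584217659104 92.19662342740399
  edge 2 0.26463921488612346 2.383082005071954
  edge 3 0.24589722368292938 -88.69787471007498
[[0.5456883641789423, -0.32502906760900263], [0.539350394779484, -0.12953976979262122], [0.5674674974777784, -0.12604666157609173], [0.5718262212549068, -0.31820125659696896]] mean [ 0.5561 -0.2247  0.042 ]
  edge 0 0.02701493245854218 -165.36016438523006
  edge 1 0.19559201266117782 91.85693921221113
  edge 2 0.028333253769357632 7.081815138930473
  edge 3 0.19220402404893255 -88.7005584917417
[[0.4254509682173431, -0.3277217767148558], [0.44035032532285, -0.13140025075365874], [0.46859057902637424, -0.131739372687041], [0.45160010817088303, -0.3258471378244353]] mean [ 0.4465 -0.2292  0.042 ]
  edge 0 0.02621625051908256 -175.899465415558
  edge 1 0.19688608990451914 85.65999216314
  edge 2 0.028242289796068503 -0.6880009592072943
  edge 3 0.19484994376833967 -95.00241431595934
[[0.43499327077862093, -0.25523052757182085], [0.4429245908219286, -0.20476432658981653], [0.5885641611774348, -0.22271773211166274], [0.583456277006418, -0.27476811696788633]] mean [ 0.5125 -0.2394  0.08  ]
  edge 0 0.1497430519844048 172.50301061799627
  edge 1 0.05108564650844137 81.06839385892214
  edge 2 0.14674198180196527 -7.027559994628186
  edge 3 0.052300411512582905 -95.60468747554052
[[-0.  1. -0.]
 [ 0. -0. -1.]
 [-1. -0. -0.]]
```

```bash
python3 -m jog '[[1,0,-0.03,0.04,0,0,0],[1,0,-0.03,0.04,0,0,0],[1,0,-0.03,0.04,0,0,0],[1,0,-0.03,0.04,0,0,0],[1,0,-0.03,0.04,0,0,0],[1,0,-0.015,0.04,0,0,0],[1,0,0,0,-8.3,0,0],[1,0,0,0,-8.3,0,0],[1,0,0,0,-8.3,0,0],[1,0,0,0,-8.3,0,0],[1,0,0,0,-8.3,0,0],[1,0,0,0,-8.3,0,0],[1,0,0,0,-8.3,0,0],[1,0,0,0,-8.3,0,0],[1,0,0,0,-8.3,0,0],[1,0,0,0,-8.3,0,0]]' 30
python3 - <<'E'
from h import *
d=imaging.read_camera("wrist"); cv2.imwrite("pics/w1.png",d["image"][:,:,::-1])
s=arm.read_state();print(s["eef_pos"],Ro.from_rotvec(s["ee_rot"]).as_matrix().round(3))
E
```

```text
time_s: 5.1
eef_pos: [0.5053, -0.2477, 0.2508]
ee_rot: [0.056, 1.565, -0.057]
contact_force: [-0.1, -0.1, -0.2]
gripper_width: 0.0852
[ 0.5052464  -0.24781864  0.25084459] [[ 0.005  0.064  0.998]
 [-0.001  0.998 -0.064]
 [-1.    -0.001  0.005]]
```

View pics/w1.png

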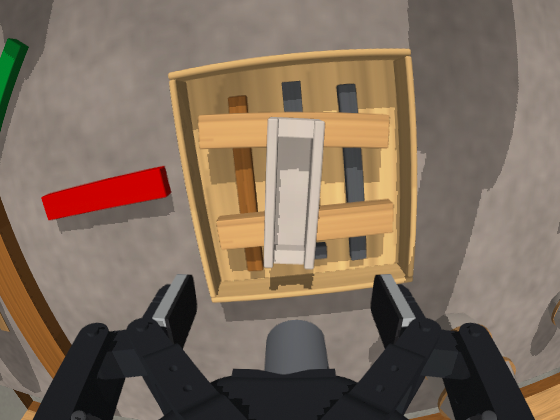

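Run:
```python
from h import *
a=cv2.imread("pics/w1.png")[40:310,160:420]; cv2.imwrite("pics/w1c.png",cv2.resize(a,None,fx=3,fy=2.2,interpolation=cv2.INTER_CUBIC))
```

```text
(no output)
```

View pics/w1c.png

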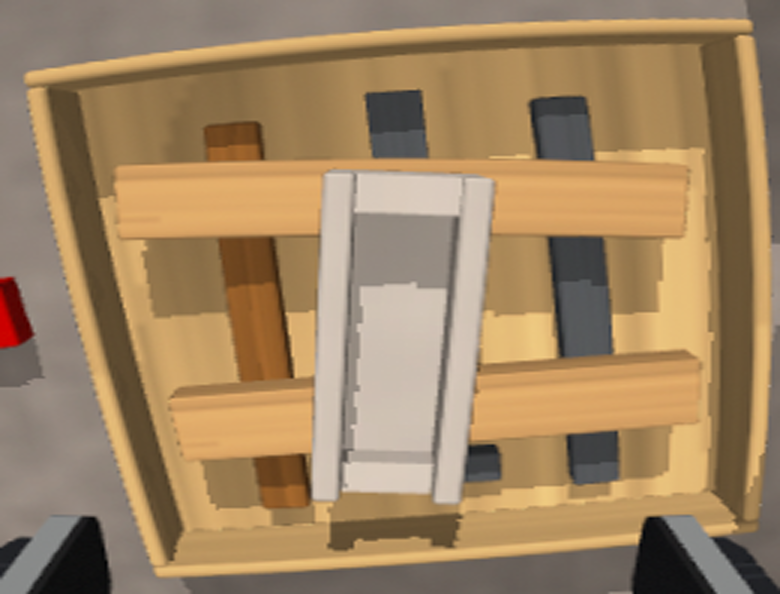

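Run:
```python
from h import *
np.set_printoptions(precision=4,suppress=True)
d=imaging.read_camera("wrist");s=arm.read_state()
def q(cs,z,n):
    P=np.array([wrist_plane(d,s,(160+c[0]/3,40+c[1]/2.2),z) for c in cs]); print(n,P[:,:2].tolist(), 'mean',P.mean(0)); 
    for i in range(len(P)): print('  edge',i,np.linalg.norm(P[i]-P[i-1]),yaw(P[i-1],P[i]))
q([(325,172),(493,179),(461,503),(313,499)],.08,'mould')
q([(118,180),(688,174),(685,237),(120,238)],.042,'a')
q([(173,402),(700,362),(700,425),(187,458)],.042,'b')
q([(27,77),(752,25),(757,530),(160,572)],.05,'crate')
q([(530,102),(585,100),(618,482),(574,482)],.022,'steel')
q([(366,95),(420,92),(500,475)],.022,'key')
```

```text
mould [[0.4332032479802097, -0.2552433655492018], [0.4395675751862389, -0.20531204279970328], [0.5872095071155513, -0.22215523341056273], [0.5810562125100898, -0.27283232566259485]] mean [ 0.5103 -0.2389  0.08  ]
  edge 0 0.14889550241073268 173.21583358807638
  edge 1 0.05033529231364403 82.73615549032208
  edge 2 0.14859957312783056 -6.508243124108665
  edge 3 0.05104929689645663 -96.92305637794007
a [[0.43109854667607106, -0.3286687209595902], [0.4420814699786245, -0.13155151136312754], [0.47262804121577023, -0.13326067998990393], [0.45880494232853686, -0.33137154614790576]] mean [ 0.4512 -0.2312  0.042 ]
  edge 0 0.02783791702066749 174.42828932577473
  edge 1 0.19742294426779672 86.81090668909384
  edge 2 0.030594350323887815 -3.202524571754381
  edge 3 0.19859253095904678 -93.9913190684855
b [[0.5431340540285486, -0.32351334423204314], [0.5366882241500931, -0.12665380097576492], [0.5716373966574401, -0.12512463377263333], [0.5745756003149659, -0.32284710214012774]] mean [ 0.5565 -0.2245  0.042 ]
  edge 0 0.03144860428390995 -178.7860918844297
  edge 1 0.1969650438374598 91.8753
[... 517 characters left out ...]
86475958785817, -0.18271429381110826], [0.4054217310352829, -0.16256208114832035], [0.6129739961217548, -0.15236530949305085], [0.6110676564776876, -0.17119425563107055]] mean [ 0.5088 -0.1672  0.022 ]
  edge 0 0.20552600850414887 -176.7868023981076
  edge 1 0.020157081869770395 91.2593941199838
  edge 2 0.207802591164583 2.8126053942622544
  edge 3 0.018925203922467763 -95.78122038569043
key [[0.39913639263038814, -0.24065590736368925], [0.3990018617121247, -0.22155750249442732], [0.6037372658032796, -0.2019778859966689]] mean [ 0.4673 -0.2214  0.022 ]
  edge 0 0.20822465425587167 -169.2950561101145
  edge 1 0.019098878687457452 90.40359005884743
  edge 2 0.205669509336138 5.462797337140795
```

```bash
python3 -m jog '[[1,0.03,0.009,0.001,3.2,0,0],[1,0.04,0,0,0,0,0],[1,0.04,0,0,0,0,0],[1,0.03,0,0,0,0,0],[1,0.015,0,0,0,0,0]]'
```

```text
time_s: 5.7
eef_pos: [0.5121, -0.2409, 0.0956]
ee_rot: [0.122, 1.551, -0.128]
contact_force: [-0.5, 0.3, 0.3]
gripper_width: 0.085
```

```bash
python3 -m jog '[[1,0.018,0.002,-0.006,-1,0,0],[1,0.016,0,0,0,0,0],[0.5,0,0,0,0,0,0],[0.4,0,0,0,0,0,0],[0.3,0,0,0,0,0,0],[0.3,0,0,0,0,0,0],[0.3,0,0,0,0,0,0]]' 40
```

```text
time_s: 6.4
eef_pos: [0.5064, -0.2381, 0.0596]
ee_rot: [0.123, 1.554, -0.129]
contact_force: [0.2, -0.5, -4.1]
gripper_width: 0.0516
```

```bash
python3 -m jog '[[0.75,0,0,0,0,0,0],[0.75,0,0,0,0,0,0],[0.75,-0.007,0,0,0,0,0],[0.4,0,0,0,0,0,0],[0.3,0,0,0,0,0,0],[0.3,0,0,0,0,0,0],[0.3,0,0,0,0,0,0],[0.3,0,0,0,0,0,0],[0.3,-0.01,0,0,0,0,0],[0.3,-0.03,0,0,0,0,0],[0.3,-0.03,0,0,0,0,0],[0.3,-0.03,0,0,0,0,0]]' 40
```

```text
time_s: 7.6
eef_pos: [0.5015, -0.2361, 0.1679]
ee_rot: [0.125, 1.563, -0.127]
contact_force: [0.8, -0.5, -3.6]
gripper_width: 0.0514
```

Run:
```python
from h import *
d=imaging.read_camera("wrist"); cv2.imwrite("pics/w2.png",d["image"][:,:,::-1])
s=arm.read_state();print(s["eef_pos"],Ro.from_rotvec(s["ee_rot"]).as_matrix().round(3),s["contact_force"])
```

```text
[ 0.50433222 -0.23715487  0.17327806] [[ 0.011  0.161  0.987]
 [-0.004  0.987 -0.161]
 [-1.    -0.003  0.012]] [1.35472435 0.44945657 1.74096313]
```

View pics/w2.png

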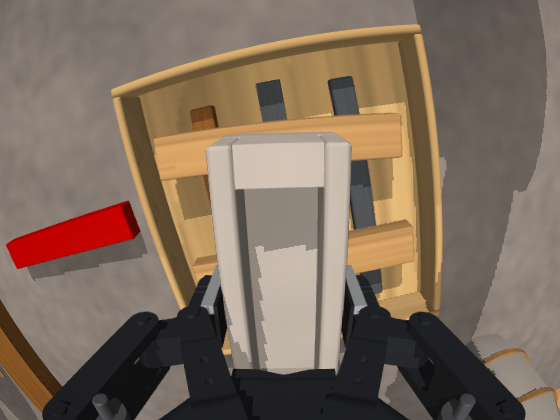

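```bash
python3 -m jog '[[0.3,0,0,0,-8.5,0,0],[0.3,0,0.02,0,0,0,0],[0.3,0,0.04,0,0,0,0],[0.3,0,0.045,0,0,0,0],[0.3,0,0.045,0,0,0,0],[0.3,0,0.04,0,0,0,0],[0.3,0,0.03,0,0,0,0],[0.3,0,0.01,0,0,0,0],[0.3,0.03,0,0,0,0,0],[0.3,0.04,0,0,0,0,0],[0.3,0.03,0,0,0,0,0]]'
```

```text
time_s: 8.75
eef_pos: [0.5132, -0.0023, 0.0799]
ee_rot: [0.002, 1.54, -0.015]
contact_force: [0.1, -1.9, -3.2]
gripper_width: 0.0518
```

```bash
python3 -m jog '[[0.3,0.02,-0.012,0,0,0,0],[0.3,0.015,0,0,0,0,0],[0.3,0,0,0,0,0,0],[0.3,0,0,0,0,0,0]]'
```

```text
time_s: 9.15
eef_pos: [0.5114, -0.0179, 0.0404]
ee_rot: [0.002, 1.548, -0.019]
contact_force: [0.1, -0.7, -3.2]
gripper_width: 0.0512
```

```bash
python3 -m jog '[[0.3,0.006,0,0,0,1.2,0],[0.3,0.004,0,0,0,0,0],[0.3,0.003,0,0,0,0,0],[0.3,0.002,0,0,0,0,0]]'
```

```text
time_s: 9.55
eef_pos: [0.514, -0.0183, 0.0274]
ee_rot: [0.003, 1.565, -0.019]
contact_force: [-3.3, -0.6, 5.5]
gripper_width: 0.0514
```

```bash
python3 -m jog '[[0.8,0,0,0,0,0,0],[0.8,0,0,0,0,0,0],[0.85,0,0,0,0,0,0],[0.85,-0.01,0,0,0,0,0],[0.85,-0.04,0,0,0,0,0],[0.85,-0.04,0,0,0,0,0],[0.6,-0.04,0,0,8.1,0,0],[0.6,0,0,0,8.1,0,0],[0.6,0,0,0,8.1,0,0],[0.6,0,0,0,8.1,0,0],[0.6,0,0,0,8.1,0,0],[0.6,0,0,0,8.1,0,0],[0.6,0,0,0,8.1,0,0],[0.6,0,0,0,8.1,0,0],[0.6,0,0,0,8.1,0,0],[0.6,0,0,0,8.1,0,0],[0.6,0,0,0,8.1,0,0]]'
python3 - <<'E'
from h import *
from plant import nets
d=imaging.read_camera("scene"); cv2.imwrite("pics/s3.png",d["image"][:,:,::-1])
print([(np.round(x["location"],3),round(x["score"],2)) for x in nets.pinpoint("scene","half_mould")[:2]])
d=imaging.read_camera("wrist"); cv2.imwrite("pics/w3.png",d["image"][:,:,::-1])
s=arm.read_state();print(s["time_s"],s["eef_pos"],Ro.from_rotvec(s["ee_rot"]).as_matrix().round(3),s["contact_force"],s["gripper_width"])
E
```

```text
time_s: 11.25
eef_pos: [0.5158, -0.0149, 0.1776]
ee_rot: [1.259, 1.161, -1.237]
contact_force: [-0.4, -0.5, 0.0]
gripper_width: 0.0512
[(array([ 0.516, -0.014, -0.002]), 0.81)]
11.4 [ 0.51586363 -0.0148009   0.17736575] [[ 0.022  0.999 -0.049]
 [-0.006 -0.049 -0.999]
 [-1.     0.023  0.004]] [-0.65302908 -0.01483412 -0.26770639] 0.05126706816876727
```

View pics/s3.png

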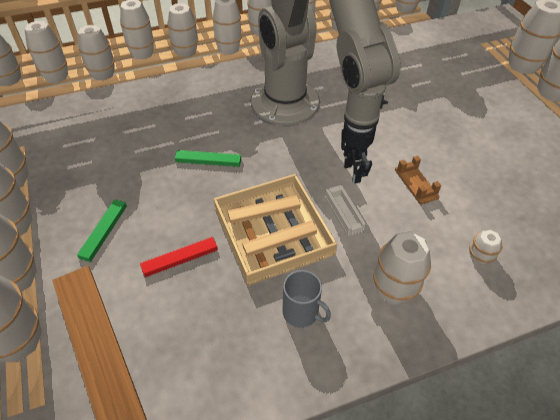

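View pics/w3.png

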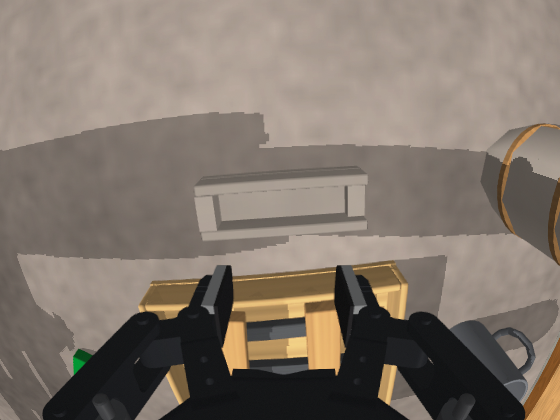

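```bash
python3 -m jog '[[0.6,0,0,0,-4.5,0,-1.3],[0.6,0,0.01,0.04,0,0,0],[0.6,0,0.01,0.045,0,0,0],[0.6,0,0.01,0.045,0,0,0],[0.6,0,0.01,0.035,0,0,0],[0.6,0.02,0,0.012,0,0,0],[0.6,0.03,0,0,0,0,0],[0.6,0.02,0,0,0,0,0],[0.6,0,0,0,0,0,0]]'
python3 - <<'E'
from h import *
d=imaging.read_camera("wrist"); cv2.imwrite("pics/w4.png",d["image"][:,:,::-1])
s=arm.read_state();print(s["time_s"],s["eef_pos"],Ro.from_rotvec(s["ee_rot"]).as_matrix().round(3))
E
```

```text
time_s: 12.3
eef_pos: [0.5678, -0.1966, 0.1103]
ee_rot: [1.153, 1.237, -1.15]
contact_force: [-0.5, 0.3, -0.4]
gripper_width: 0.0511
12.35 [ 0.56852855 -0.19681303  0.11164639] [[ 0.008  0.997  0.076]
 [-0.004  0.076 -0.997]
 [-1.     0.008  0.005]]
```

View pics/w4.png

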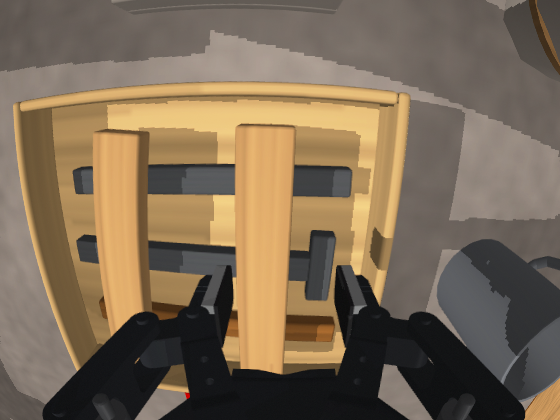

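```bash
python3 -m jog '[[0.55,0.02,-0.013,0,2.7,0,-0.4],[0.55,0.02,0,0,0,0,0],[0.55,0.015,0,0,0,0,0],[0.55,0,0,0,0,0,0]]' 30
```

```text
time_s: 12.75
eef_pos: [0.5597, -0.1977, 0.0608]
ee_rot: [1.184, 1.215, -1.178]
contact_force: [0.1, 0.5, -0.1]
gripper_width: 0.0469
```

```bash
python3 -m jog '[[0.55,0.01,-0.004,0,0,0,0],[0.55,0.008,0,0,0,0,0],[0.55,0,0,0,0,0,0],[0.3,0,0,0,0,0,0],[0.2,0,0,0,0,0,0],[0.2,0,0,0,0,0,0],[0.2,0,0,0,0,0,0]]' 30
```

```text
time_s: 13.45
eef_pos: [0.5583, -0.1981, 0.0449]
ee_rot: [1.184, 1.212, -1.173]
contact_force: [-0.0, -0.2, -1.5]
gripper_width: 0.0354
```

```bash
python3 -m jog '[[0.2,-0.02,0,0,0,0,0],[0.2,-0.045,0,0,0,0,0],[0.2,-0.04,-0.01,-0.03,0,0,0],[0.2,0,-0.01,-0.045,0,0,0],[0.2,0,-0.01,-0.045,0,0,0],[0.2,0,-0.01,-0.045,0,0,0],[0.2,0,-0.01,-0.045,0,0,0],[0.2,0,-0.005,-0.035,0,0,0],[0.2,0,0,-0.01,0,0,0],[0.2,0,0,0,-8.2,0,0],[0.2,0,0,0,-8.2,0,0],[0.2,0,0,0,-8.2,0,0],[0.2,0,0,0,-8.2,0,0],[0.2,0,0,0,-8.2,0,0],[0.2,0,0,0,-8.2,0,0],[0.2,0,0,0,-8.2,0,0],[0.2,0,0,0,-8.2,0,0],[0.2,0,0,0,-8.2,0,0],[0.2,0,0,0,-8.2,0,0]]'
python3 - <<'E'
from h import *
d=imaging.read_camera("wrist"); cv2.imwrite("pics/w5.png",d["image"][:,:,::-1])
s=arm.read_state();print(s["time_s"],s["eef_pos"],Ro.from_rotvec(s["ee_rot"]).as_matrix().round(3),s["gripper_width"])
E
```

```text
time_s: 15.35
eef_pos: [0.4929, 0.0578, 0.1531]
ee_rot: [0.036, 1.549, -0.048]
contact_force: [0.4, -0.0, -1.6]
gripper_width: 0.0359
15.4 [0.49288638 0.05754762 0.15309625] [[ 0.021  0.046  0.999]
 [-0.008  0.999 -0.046]
 [-1.    -0.007  0.022]] 0.03556667656252672
```

View pics/w5.png

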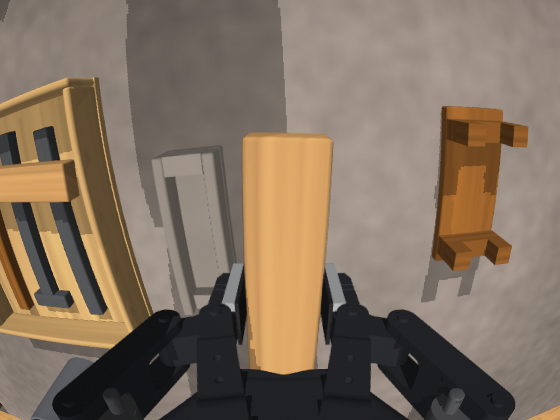

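```bash
python3 -m jog '[[0.2,0.03,0.004,0,-2,1.2,0],[0.2,0.04,0,0,0,0,0],[0.2,0.03,0,0,0,0,0],[0.2,0.01,0,0,0,0,0],[0.2,0,0,0,0,0,0]]'
```

```text
time_s: 15.9
eef_pos: [0.4976, 0.0576, 0.0417]
ee_rot: [0.015, 1.565, -0.028]
contact_force: [0.5, 0.5, -0.5]
gripper_width: 0.0354
```

```bash
python3 -m jog '[[0.2,0.008,0.002,0,0,0,0],[0.2,0.005,0,0,0,0,0],[0.2,0.003,0,0,0,0,0],[0.2,0.002,0,0,0,0,0]]'
```

```text
time_s: 16.3
eef_pos: [0.5007, 0.0598, 0.026]
ee_rot: [0.017, 1.558, -0.029]
contact_force: [0.0, -0.3, -0.1]
gripper_width: 0.0352
```

```bash
python3 -m jog '[[0.2,0.002,0,0,0,0,0],[0.45,0,0,0,0,0,0],[0.5,0,0,0,0,0,0],[0.5,0,0,0,0,0,0],[0.5,-0.01,0,0,0,0,0],[0.5,-0.04,0,0,0,0,0],[0.5,-0.04,0,0,0,0,0],[0.5,-0.04,0,0,8.3,0,0],[0.5,0,0,0,8.3,0,0],[0.5,0,0,0,8.3,0,0],[0.5,0,0,0,8.3,0,0],[0.5,0,0,0,8.3,0,0],[0.5,0,0,0,8.3,0,0],[0.5,0,0,0,8.3,0,0],[0.5,0,0,0,8.3,0,0],[0.5,0,0,0,8.3,0,0],[0.5,0,0,0,8.3,0,0],[0.5,0,0,0,8.3,0,0]]'
python3 - <<'E'
from h import *
s=arm.read_state();print(s["time_s"],s["eef_pos"],Ro.from_rotvec(s["ee_rot"]).as_matrix().round(3),s["gripper_width"])
E
```

```text
time_s: 18.1
eef_pos: [0.4999, 0.0622, 0.1725]
ee_rot: [1.298, 1.14, -1.268]
contact_force: [1.3, -1.0, -0.3]
gripper_width: 0.0425
18.1 [0.49994772 0.06219629 0.17249231] [[ 0.024  0.994 -0.105]
 [-0.001 -0.105 -0.994]
 [-1.     0.024 -0.002]] 0.042501528007272416
```

```bash
python3 -m jog '[[0.5,0,0,0,-2,0,-1.4],[0.5,0,-0.005,0.035,0,0,0],[0.5,0,-0.005,0.045,0,0,0],[0.5,0,-0.005,0.045,0,0,0],[0.5,0,-0.005,0.045,0,0,0],[0.5,0,-0.005,0.045,0,0,0],[0.5,0,-0.004,0.035,0,0,0],[0.5,0.02,0,0.012,0,0,0],[0.5,0.03,0,0,0,0,0],[0.5,0.02,0,0,0,0,0],[0.5,0,0,0,0,0,0]]'
python3 - <<'E'
from h import *
d=imaging.read_camera("wrist"); cv2.imwrite("pics/w6.png",d["image"][:,:,::-1])
s=arm.read_state();print(s["time_s"],s["eef_pos"],Ro.from_rotvec(s["ee_rot"]).as_matrix().round(3))
E
```

```text
time_s: 19.2
eef_pos: [0.4538, -0.2047, 0.11]
ee_rot: [1.272, 1.169, -1.247]
contact_force: [-0.1, 0.6, -0.5]
gripper_width: 0.0427
19.25 [ 0.45452536 -0.20497058  0.11114056] [[ 0.017  0.997 -0.07 ]
 [ 0.005 -0.07  -0.998]
 [-1.     0.016 -0.006]]
```

View pics/w6.png

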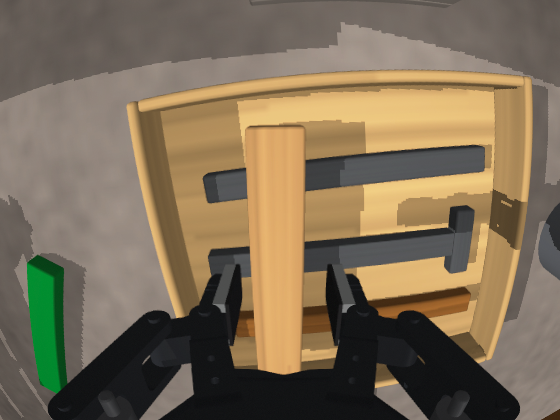

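```bash
python3 -m jog '[[0.55,0.02,-0.002,-0.006,0,0,-0.8],[0.55,0.02,0,0,0,0,0],[0.55,0.015,0,0,0,0,0],[0.55,0.008,0,0,0,0,0],[0.55,0.004,0,0,0,0,0],[0.55,0,0,0,0,0,0]]'
```

```text
time_s: 19.85
eef_pos: [0.4594, -0.1988, 0.0605]
ee_rot: [1.273, 1.173, -1.247]
contact_force: [0.2, 0.1, 0.3]
gripper_width: 0.0472
```

```bash
python3 -m jog '[[0.6,0,-0.007,0,0,0,-0.7],[0.6,0,0,0,0,0,0],[0.6,0.007,0,0,0,0,0],[0.6,0.007,0,0,0,0,0],[0.6,0,0,0,0,0,0]]'
```

```text
time_s: 20.35
eef_pos: [0.4549, -0.1979, 0.0493]
ee_rot: [1.268, 1.178, -1.25]
contact_force: [-0.5, 0.7, -0.3]
gripper_width: 0.0513
```

```bash
python3 -m jog '[[0.6,0.006,-0.002,0,0,0,0],[0.6,0,0,0,0,0,0],[0.3,0,0,0,0,0,0],[0.2,0,0,0,0,0,0],[0.2,0,0,0,0,0,0],[0.2,0,0,0,0,0,0],[0.2,0,0,0,0,0,0]]' 30
```

```text
time_s: 21.05
eef_pos: [0.4521, -0.1974, 0.0415]
ee_rot: [1.267, 1.181, -1.252]
contact_force: [1.2, -0.3, -1.2]
gripper_width: 0.0353
```

```bash
python3 -m jog '[[0.2,-0.02,0,0,0,0,0],[0.2,-0.045,0,0,0,0,0],[0.2,-0.045,0.003,-0.03,0,0,0],[0.2,0,0.004,-0.045,0,0,0],[0.2,0,0.004,-0.045,0,0,0],[0.2,0,0.004,-0.045,0,0,0],[0.2,0,0.004,-0.045,0,0,0],[0.2,0,0.004,-0.045,0,0,0],[0.2,0,0.004,-0.045,0,0,0],[0.2,0,0,-0.03,-8.3,0,0],[0.2,0,0,0,-8.3,0,0],[0.2,0,0,0,-8.3,0,0],[0.2,0,0,0,-8.3,0,0],[0.2,0,0,0,-8.3,0,0],[0.2,0,0,0,-8.3,0,0],[0.2,0,0,0,-8.3,0,0],[0.2,0,0,0,-8.3,0,0],[0.2,0,0,0,-8.3,0,0],[0.2,0,0,0,-8.3,0,0],[0.2,0,0,0,-8.3,0,0]]'
python3 - <<'E'
from h import *
d=imaging.read_camera("wrist"); cv2.imwrite("pics/w7.png",d["image"][:,:,::-1])
s=arm.read_state();print(s["time_s"],s["eef_pos"],Ro.from_rotvec(s["ee_rot"]).as_matrix().round(3),s["gripper_width"])
E
```

```text
time_s: 23.05
eef_pos: [0.5017, 0.1411, 0.1566]
ee_rot: [0.012, 1.565, 0.005]
contact_force: [-0.0, -1.3, -0.3]
gripper_width: 0.0352
23.1 [0.50172282 0.14095837 0.15655532] [[ 0.006 -0.002  1.   ]
 [ 0.01   1.     0.002]
 [-1.     0.01   0.006]] 0.03555815697387989
```

View pics/w7.png

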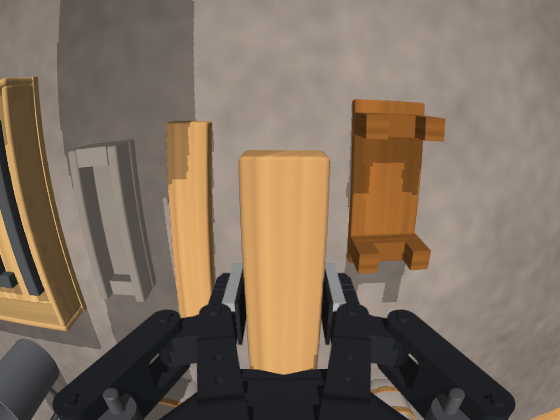

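```bash
python3 -m jog '[[0.2,0.03,-0.011,0,0,0,-0.5],[0.2,0.04,0,0,0,0,0],[0.2,0.03,0,0,0,0,0],[0.2,0.01,0,0,0,0,0],[0.2,0.007,0,0,0,0,0],[0.2,0,0,0,0,0,0]]'
```

```text
time_s: 23.7
eef_pos: [0.505, 0.1301, 0.0379]
ee_rot: [0.011, 1.56, -0.008]
contact_force: [-0.5, -0.1, -2.4]
gripper_width: 0.0356
```

```bash
python3 -m jog '[[0.2,0.007,0,0,0,0,0],[0.2,0.005,0,0,0,0,0],[0.2,0.003,0,0,0,0,0],[0.45,0,0,0,0,0,0],[0.5,0,0,0,0,0,0],[0.55,0,0,0,0,0,0],[0.55,-0.01,0,0,0,0,0],[0.55,-0.04,0,0,0,0,0],[0.55,-0.045,0,0,0,0,0],[0.55,-0.045,0,0,0,0,0],[0.55,-0.02,-0.01,0,0,0,0]]'
python3 - <<'E'
from h import *
d=imaging.read_camera("wrist"); cv2.imwrite("pics/w8.png",d["image"][:,:,::-1])
s=arm.read_state();print(s["time_s"],s["eef_pos"],Ro.from_rotvec(s["ee_rot"]).as_matrix().round(3))
E
```

```text
time_s: 24.8
eef_pos: [0.5033, 0.1217, 0.1917]
ee_rot: [0.011, 1.557, -0.004]
contact_force: [0.4, 0.3, 0.2]
gripper_width: 0.047
24.85 [0.50443462 0.11915993 0.19354839] [[ 0.016  0.013  1.   ]
 [ 0.003  1.    -0.013]
 [-1.     0.003  0.016]]
```

View pics/w8.png

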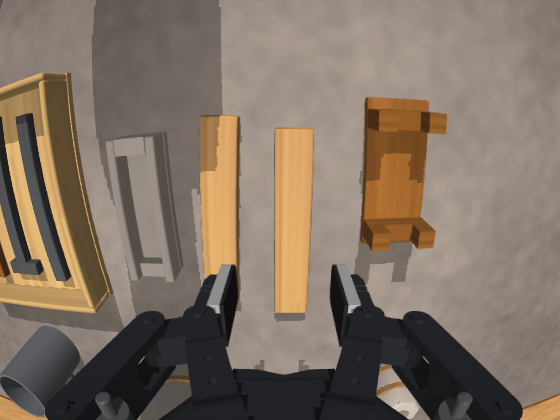

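```bash
python3 - <<'E'
from h import *
a=cv2.imread("pics/w8.png")[85:265,350:460]; cv2.imwrite("pics/w8c.png",cv2.resize(a,None,fx=5,fy=3.3,interpolation=cv2.INTER_CUBIC))
E
python3 -m jog '[[0.7,0,-0.03,0,0,0.9,0],[0.7,0,-0.045,0,0,0,0],[0.7,0,-0.045,0,0,0,0],[0.7,0,-0.045,0,0,0,0],[0.7,0,-0.045,0,0,0,0],[0.7,0,-0.045,0,0,0,0],[0.7,0,-0.045,0,0,0,0],[0.7,0,-0.035,0,0,0,0],[0.7,0,-0.01,0,0,0,0]]'
python3 - <<'E'
from h import *
d=imaging.read_camera("wrist"); cv2.imwrite("pics/w9.png",d["image"][:,:,::-1])
s=arm.read_state();print(s["time_s"],s["eef_pos"],Ro.from_rotvec(s["ee_rot"]).as_matrix().round(3))
E
```

```text
time_s: 25.75
eef_pos: [0.5016, -0.2361, 0.2011]
ee_rot: [0.009, 1.557, -0.001]
contact_force: [-0.3, 0.1, -0.1]
gripper_width: 0.0601
25.8 [ 0.50167815 -0.23627937  0.20107219] [[ 0.014  0.007  1.   ]
 [ 0.005  1.    -0.007]
 [-1.     0.005  0.014]]
```

View pics/w8c.png

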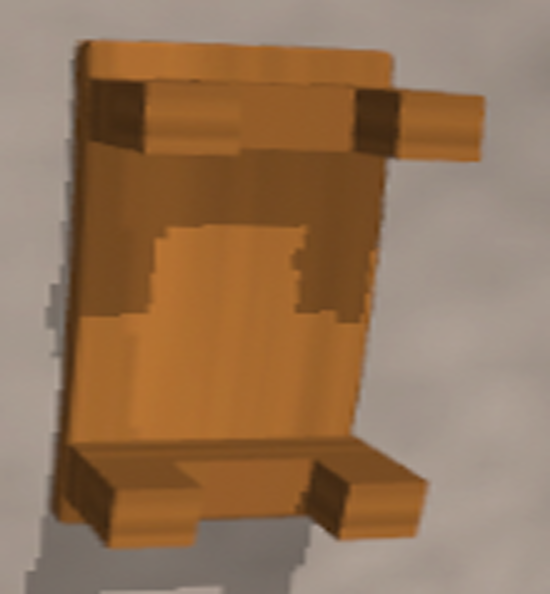

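View pics/w9.png

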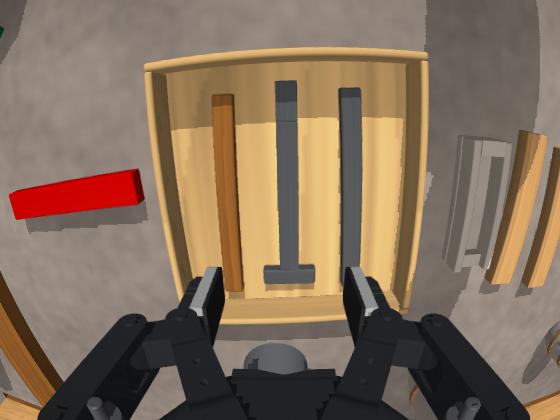

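Run:
```python
from h import *
np.set_printoptions(precision=4,suppress=True)
d=imaging.read_camera("wrist");s=arm.read_state()
P=lambda u,v,z=.022,S=s:wrist_plane(d,S,(u,v),z)
a,b,c,e=P(275,82),P(296,82),P(278,262),P(300,262)
print('key end',a,b,(a+b)/2,'near',c,e,(c+e)/2,'yaw',yaw((a+b)/2,(c+e)/2))
print('xbar',P(264,266),P(315,265),P(264,283),P(315,283))
R=np.array([[.016,.013,1],[.003,1,-.013],[-1,.003,.016]])
S={"eef_pos":np.array([.50443,.11916,.19355]),"ee_rot":Ro.from_matrix(R).as_rotvec()}
Q=lambda x,y,z=.05:P(350+x/5,85+y/3.3,z,S)
up=[Q(147,118),Q(241,119),Q(400,126),Q(485,127)];lo=[Q(112,515),Q(200,516),Q(345,510),Q(425,510)]
print(np.array(up),np.array(lo)); print(np.mean(up,0),np.mean(lo,0),(np.mean(up,0)+np.mean(lo,0))/2,yaw(np.mean(up,0),np.mean(lo,0)))
```

```text
key end [ 0.3995 -0.2387  0.022 ] [ 0.3995 -0.2197  0.022 ] [ 0.3995 -0.2292  0.022 ] near [ 0.5804 -0.2377  0.022 ] [ 0.5806 -0.2145  0.022 ] [ 0.5805 -0.2261  0.022 ] yaw 0.9831352521602071
xbar [ 0.5852 -0.2526  0.022 ] [ 0.5845 -0.1985  0.022 ] [ 0.6066 -0.2533  0.022 ] [ 0.6073 -0.1976  0.022 ]
[[0.4345 0.2011 0.05  ]
 [0.434  0.218  0.05  ]
 [0.4341 0.2483 0.05  ]
 [0.4331 0.2656 0.05  ]] [[0.544  0.2022 0.05  ]
 [0.5449 0.2197 0.05  ]
 [0.5441 0.2498 0.05  ]
 [0.5449 0.2676 0.05  ]]
[0.4339 0.2332 0.05  ] [0.5445 0.2348 0.05  ] [0.4892 0.234  0.05  ] 0.8381182544590989
```

```bash
python3 -m jog '[[0.5,0.03,0.009,0.008,-1.3,0.8,0],[0.5,0.04,0,0,0,0,0],[0.5,0.035,0,0,0,0,0],[0.5,0.015,0,0,0,0,0],[0.5,0,0,0,0,0,0]]' 60
```

```text
time_s: 26.35
eef_pos: [0.515, -0.2114, 0.0804]
ee_rot: [-0.016, 1.565, 0.033]
contact_force: [0.1, 0.5, -0.6]
gripper_width: 0.0427
```

```bash
python3 -m jog '[[0.5,0,-0.016,0,0.8,0,0],[0.5,0,0,0,0,0,0],[0.5,0.015,0,0,0,0,0],[0.5,0,0,0,0,0,0]]'
python3 - <<'E'
from h import *
d=imaging.read_camera("wrist"); cv2.imwrite("pics/w10.png",d["image"][:,:,::-1])
s=arm.read_state();print(s["time_s"],s["eef_pos"],Ro.from_rotvec(s["ee_rot"]).as_matrix().round(3))
E
```

```text
time_s: 26.75
eef_pos: [0.5183, -0.226, 0.0679]
ee_rot: [-0.007, 1.56, 0.024]
contact_force: [-0.1, 0.2, -0.4]
gripper_width: 0.0429
26.8 [ 0.51917224 -0.22608169  0.06881297] [[ 0.013 -0.02   1.   ]
 [ 0.011  1.     0.02 ]
 [-1.     0.01   0.013]]
```

View pics/w10.png

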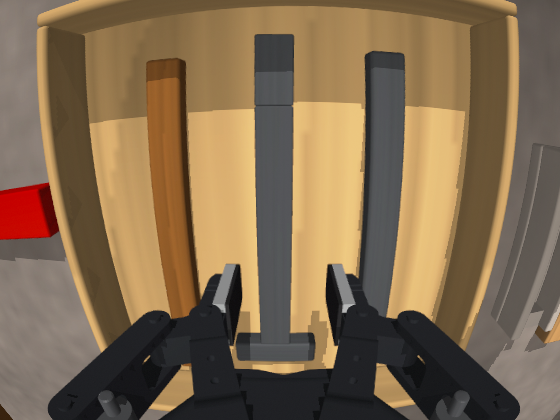

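```bash
python3 -m jog '[[0.5,0.015,-0.003,-0.006,0,0.7,-0.6],[0.5,0.012,0,0,0,0,0],[0.5,0.006,0,0,0,0,0],[0.5,0,0,0,0,0,0]]'
```

```text
time_s: 27.2
eef_pos: [0.5131, -0.2292, 0.0333]
ee_rot: [-0.016, 1.571, 0.015]
contact_force: [0.1, -1.0, 0.0]
gripper_width: 0.0428
```

```bash
python3 -m jog '[[0.5,0.004,0.001,0,0,0,0],[0.3,0,0,0,0,0,0],[0.1,0,0,0,0,0,0],[0.05,0,0,0,0,0,0],[0.05,0,0,0,0,0,0],[0.05,0,0,0,0,0,0],[0.05,0,0,0,0,0,0]]' 80
```

```text
time_s: 27.9
eef_pos: [0.5131, -0.2284, 0.0293]
ee_rot: [-0.016, 1.571, 0.014]
contact_force: [-0.2, -0.8, -2.5]
gripper_width: 0.0175
```

```bash
python3 -m jog '[[0.05,0,0,0,0,0,0],[0.05,-0.01,0,0,0,0,0],[0.05,-0.02,0,0,0,0,0],[0.05,-0.01,0,0,0,0,0],[0.05,0,0,0,0,0,0]]'
python3 - <<'E'
from h import *
d=imaging.read_camera("wrist"); cv2.imwrite("pics/w11.png",d["image"][:,:,::-1])
d=imaging.read_camera("side"); cv2.imwrite("pics/si11.png",cv2.resize(d["image"][130:270,180:380,::-1],None,fx=4,fy=4))
E
```

```text
time_s: 28.4
eef_pos: [0.5118, -0.2276, 0.0708]
ee_rot: [-0.015, 1.574, 0.016]
contact_force: [-0.4, 0.9, -4.3]
gripper_width: 0.0173
```

View pics/w11.png

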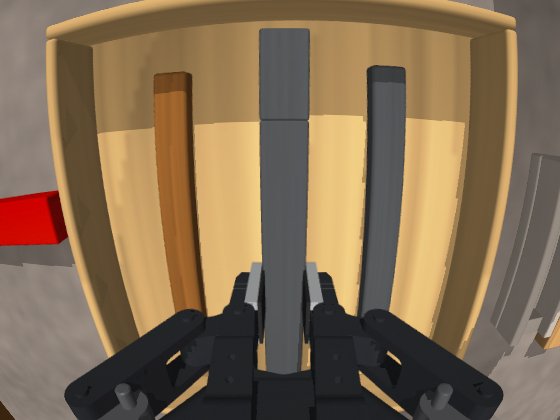

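View pics/si11.png

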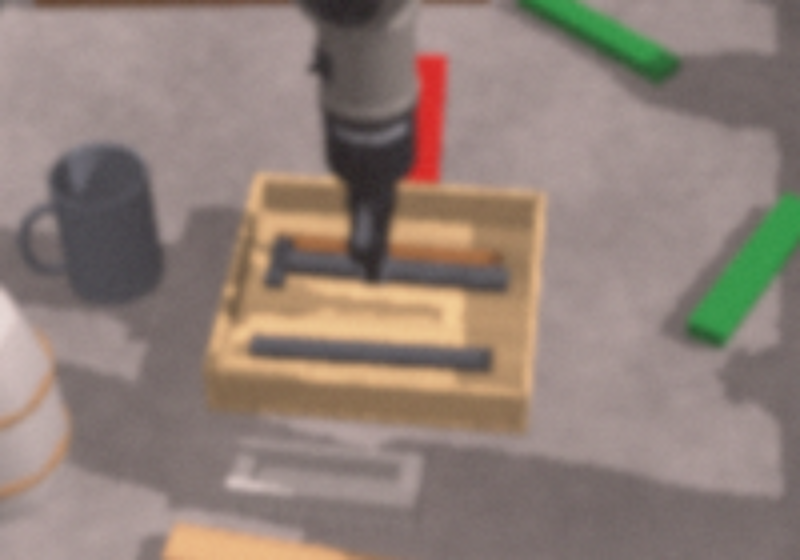

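```bash
python3 -m jog '[[0.05,-0.02,0,0,0,0,0],[0.05,-0.035,0,0,0,0,0],[0.05,-0.03,0.02,0,0,0,0],[0.05,0,0.035,0,0,0,0],[0.05,0,0.045,0,0,0,0],[0.05,0,0.045,0,0,0,0],[0.05,0,0.045,0,0,0,0],[0.05,0,0.045,0,0,0,0],[0.05,0,0.045,0,0,0,0],[0.05,0,0.045,0,0,0,0],[0.05,0,0.045,0,0,0,0],[0.05,0,0.04,0,0,0,0],[0.05,0,0.03,0,0,0,0],[0.05,0,0.01,0,0,0,0],[0.05,0,0,0,0,0,0],[0.05,0,0,0,0,0,0]]'
python3 - <<'E'
from h import *
d=imaging.read_camera("wrist"); cv2.imwrite("pics/w12.png",d["image"][:,:,::-1])
s=arm.read_state();print(s["time_s"],s["eef_pos"],Ro.from_rotvec(s["ee_rot"]).as_matrix().round(3))
E
```

```text
time_s: 30.1
eef_pos: [0.4965, 0.2366, 0.1459]
ee_rot: [-0.012, 1.593, 0.011]
contact_force: [-0.5, -0.3, -4.3]
gripper_width: 0.0176
30.15 [0.49652705 0.23621771 0.14583764] [[-0.022 -0.014  1.   ]
 [-0.001  1.     0.014]
 [-1.    -0.    -0.022]]
```

View pics/w12.png

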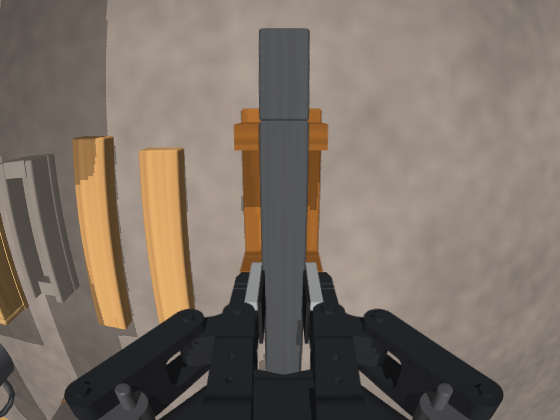

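```bash
python3 -m jog '[[0.05,0.02,-0.002,0.002,0,-1.3,0],[0.05,0.03,0,0,0,0,0],[0.05,0.02,0,0,0,0,0],[0.05,0.005,0,0,0,0,0],[0.05,0,0,0,0,0,0]]'
python3 - <<'E'
from h import *
d=imaging.read_camera("wrist"); cv2.imwrite("pics/w13.png",d["image"][:,:,::-1])
s=arm.read_state();print(s["time_s"],s["eef_pos"],Ro.from_rotvec(s["ee_rot"]).as_matrix().round(3))
E
```

```text
time_s: 30.65
eef_pos: [0.5017, 0.2259, 0.0712]
ee_rot: [-0.003, 1.566, -0.001]
contact_force: [-0.8, 2.4, 2.6]
gripper_width: 0.0178
30.7 [0.50190545 0.22559572 0.07131931] [[ 0.005 -0.001  1.   ]
 [-0.003  1.     0.001]
 [-1.    -0.003  0.005]]
```

View pics/w13.png

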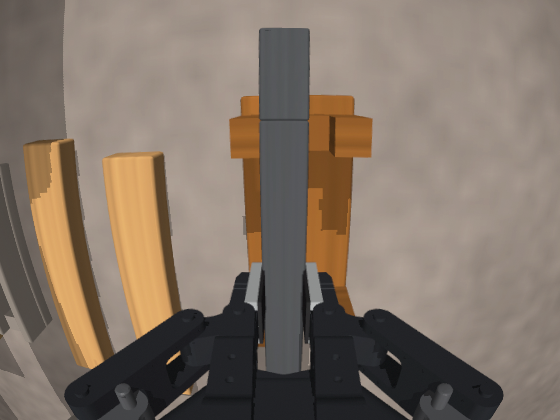

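```bash
python3 -m jog '[[0.05,-0.008,0,0,0,0,0],[0.05,0,0.008,-0.002,0,0,0],[0.05,0,0,0,0,0,0],[0.05,0,0,0,0,0,0]]'
```

```text
time_s: 31.1
eef_pos: [0.5013, 0.2319, 0.0816]
ee_rot: [-0.0, 1.563, -0.005]
contact_force: [-0.6, -0.1, -4.8]
gripper_width: 0.0176
```

```bash
python3 -m jog '[[0.05,0.004,0.002,-0.001,-0.8,0.4,0],[0.05,0.006,0,0,0,0,0],[0.05,0.002,0,0,0,0,0],[0.05,0,0,0,0,0,0]]'
python3 - <<'E'
from h import *
d=imaging.read_camera("wrist"); cv2.imwrite("pics/w14.png",d["image"][:,:,::-1])
s=arm.read_state();print(s["time_s"],s["eef_pos"],Ro.from_rotvec(s["ee_rot"]).as_matrix().round(3))
E
```

```text
time_s: 31.5
eef_pos: [0.5, 0.2339, 0.068]
ee_rot: [-0.013, 1.571, 0.007]
contact_force: [0.2, 0.2, -3.7]
gripper_width: 0.0178
31.55 [0.49997271 0.23379124 0.06814172] [[-0.001 -0.012  1.   ]
 [-0.004  1.     0.012]
 [-1.    -0.004 -0.001]]
```

View pics/w14.png

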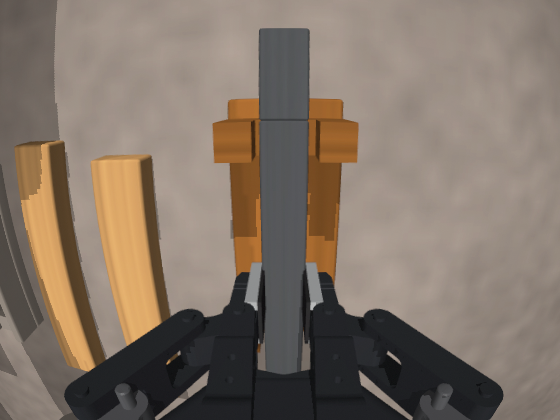

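Centred in the notches (gaps equal about key at columns 258–318). Lower to the seat.

```bash
python3 -m jog '[[0.05,0.006,0,0,0,0,0],[0.05,0.005,0,0,0,0,0],[0.05,0.003,0,0,0,0,0],[0.05,0,0,0,0,0,0]]'
```

```text
time_s: 31.95
eef_pos: [0.4999, 0.2335, 0.0526]
ee_rot: [-0.013, 1.572, 0.006]
contact_force: [0.2, -0.5, -4.5]
gripper_width: 0.0179
```

```bash
python3 -m jog '[[0.05,0.002,0,0,0,0,0],[0.05,0,0,0,0,0,0]]'
```

```text
time_s: 32.15
eef_pos: [0.5004, 0.2338, 0.0515]
ee_rot: [-0.013, 1.571, 0.006]
contact_force: [0.0, 1.0, -3.6]
gripper_width: 0.0176
```

```bash
python3 -m jog '[[0.05,0.002,0,0,0,0,0],[0.05,0,0,0,0,0,0]]'
```

```text
time_s: 32.35
eef_pos: [0.5008, 0.2341, 0.0518]
ee_rot: [-0.013, 1.57, 0.006]
contact_force: [0.6, -0.3, -4.0]
gripper_width: 0.0177
```

```bash
python3 -m jog '[[0.05,0.003,0,0,0,0,0],[0.05,0.002,0,0,0,0,0],[0.05,0,0,0,0,0,0]]'
```

```text
time_s: 32.65
eef_pos: [0.5013, 0.2345, 0.0519]
ee_rot: [-0.013, 1.568, 0.005]
contact_force: [-0.4, 0.2, -4.5]
gripper_width: 0.018
```

Run:
```python
from h import *
s=arm.read_state();print(s["q"].round(3),s["tau"].round(2),s["contact_force"],s["ft_torque"])
d=imaging.read_camera("side"); cv2.imwrite("pics/si15.png",cv2.resize(d["image"][250:370,180:330,::-1],None,fx=5,fy=4.8,interpolation=cv2.INTER_CUBIC))
d=imaging.read_camera("scene"); cv2.imwrite("pics/s15.png",cv2.resize(d["image"][110:230,350:500,::-1],None,fx=5,fy=4.8,interpolation=cv2.INTER_CUBIC))
```

```text
[-0.369  0.559 -0.235  1.979  0.222  0.628  0.832] [-2.000e-02 -5.710e+01 -2.330e+00 -1.927e+01  1.000e-02  2.000e-01
 -1.000e-02] [-0.43193663  0.21072568 -4.46359344] [ 0.02389562 -0.02906867  0.0060195 ]
```

View pics/si15.png

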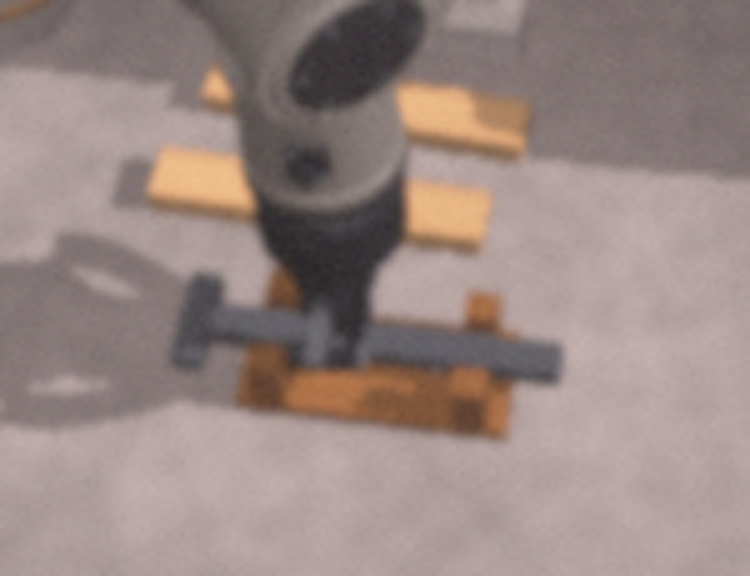

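View pics/s15.png

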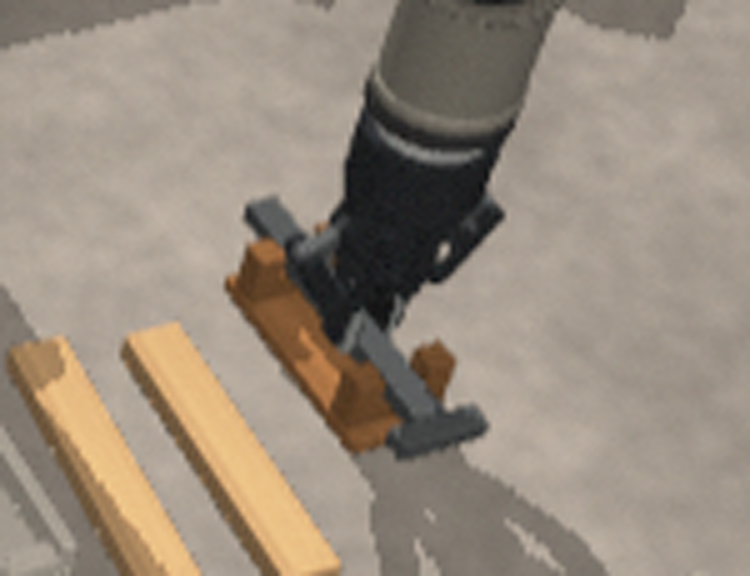

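```bash
python3 -m jog '[[0.05,0.004,0,0,0,0,0],[0.05,0.004,0,-0.001,0,0,0]]'
```

```text
time_s: 32.95
eef_pos: [0.5015, 0.2347, 0.0511]
ee_rot: [-0.014, 1.566, 0.002]
contact_force: [-13.0, -8.2, 48.3]
gripper_width: 0.0175
```

```bash
python3 -m jog '[[0.05,-0.001,0,0,0,0,0],[0.05,0,0,0,0,0,0]]'
```

```text
time_s: 33.15
eef_pos: [0.5023, 0.235, 0.0535]
ee_rot: [-0.013, 1.563, 0.003]
contact_force: [0.1, 0.3, -4.6]
gripper_width: 0.0174
```

```bash
python3 -m jog '[[0.05,0.002,0,-0.002,0,0.4,0],[0.2,0.001,0,0,0,0,0],[0.35,0,0,0,0,0,0],[0.45,0,0,0,0,0,0],[0.5,0,0,0,0,0,0]]'
python3 - <<'E'
from h import *
d=imaging.read_camera("side"); cv2.imwrite("pics/si16.png",cv2.resize(d["image"][250:370,180:330,::-1],None,fx=5,fy=4.8,interpolation=cv2.INTER_CUBIC))
E
```

```text
time_s: 33.65
eef_pos: [0.5009, 0.2354, 0.0502]
ee_rot: [-0.013, 1.571, 0.003]
contact_force: [-0.3, -0.0, -0.8]
gripper_width: 0.0428
```

View pics/si16.png

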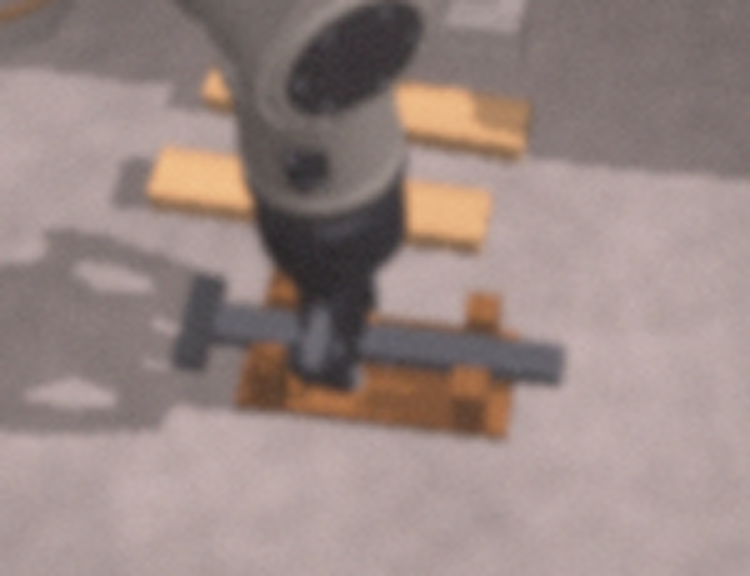

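Released; weight is off. Rise straight up and check.

```bash
python3 -m jog '[[0.5,-0.01,0,0,0,0,0],[0.5,-0.03,0,0,0,0,0],[0.5,-0.045,0,0,0,0,0],[0.5,-0.045,0,0,0,0,0],[0.5,-0.045,-0.02,0,0,0,0],[0.5,0,-0.045,0,0,0,0],[0.5,0,-0.045,0,0,0,0],[0.5,0,-0.03,0,0,0,0],[0.5,0,0,0,0,0,0],[0.5,0,0,0,0,0,0]]'
python3 - <<'E'
from h import *
from plant import nets
d=imaging.read_camera("wrist"); cv2.imwrite("pics/w17.png",d["image"][:,:,::-1])
d=imaging.read_camera("side"); cv2.imwrite("pics/si17.png",d["image"][:,:,::-1])
for c in("side","wrist"):
  for n in("key_mid","key","half_mould","board_a","rest_mid","steel_bar","wood_bar"):
    print(c,n,[(np.round(x["location"],3),round(x["score"],2)) for x in nets.pinpoint(c,n)[:4]])
s=arm.read_state();print(s["time_s"],s["eef_pos"],Ro.from_rotvec(s["ee_rot"]).as_matrix().round(3))
E
```

```text
time_s: 34.7
eef_pos: [0.503, 0.0944, 0.2382]
ee_rot: [-0.015, 1.567, 0.008]
contact_force: [0.5, 0.3, 0.2]
gripper_width: 0.0431
side key_mid [(array([0.49 , 0.237, 0.037]), 0.66), (array([ 0.761, -0.248, -0.004]), 0.36)]
side key [(array([0.489, 0.234, 0.027]), 0.96)]
side half_mould [(array([ 0.513, -0.019, -0.004]), 0.97), (array([ 0.49 ,  0.238, -0.002]), 0.54), (array([0.771, 0.267, 0.002]), 0.42)]
side board_a [(array([0.547, 0.126, 0.003]), 0.95), (array([ 0.185, -0.323, -0.001]), 0.75), (array([0.527, 0.058, 0.   ]), 0.65), (array([ 0.347, -0.662, -0.001]), 0.57)]
side rest_mid [(array([0.491, 0.236, 0.044]), 0.59)]
side steel_bar [(array([ 0.511, -0.169,  0.011]), 0.86)]
side wood_bar [(array([ 0.511, -0.29 ,  0.008]), 0.51)]
wrist key_mid [(array([0.489, 0.232, 0.04 ]), 0.96)]
wrist key [(array([0.489, 0.234, 0.032]), 0.98)]
wrist half_mould [(array([ 0.517, -0.015, -0.   ]), 0.62), (array([0.53 , 0.062, 0.   ]), 0.55)]
wrist board_a [(array([ 0.547,  0.13 , -0.006]), 0.9), (array([0.529, 0.062, 0.003]), 0.66), (array([ 0.52 , -0.016, -0.004]), 0.22)]
wrist rest_mid [(array([0.49 , 0.237, 0.035]), 0.57), (array([ 0.51 , -0.291,  0.006]), 0.22)]
wrist steel_bar [(array([ 0.507, -0.168,  0.008]), 0.75), (array([0.487, 0.234, 0.04 ]), 0.43)]
wrist wood_bar [(array([ 0.512, -0.289,  0.008]), 0.79), (array([ 0.548,  0.131, -0.002]), 0.71)]
35.5 [0.50298364 0.09451994 0.23749496] [[ 0.003 -0.016  1.   ]
 [-0.005  1.     0.016]
 [-1.    -0.005  0.003]]
```

View pics/w17.png

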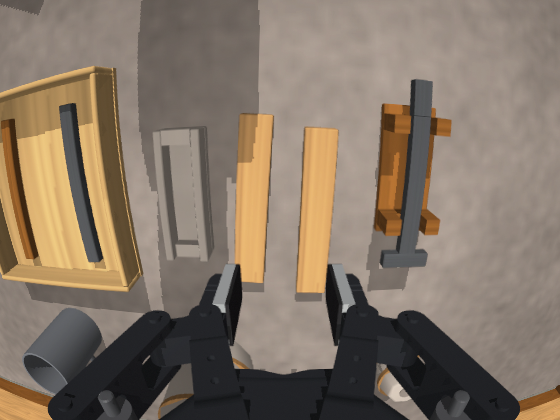

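View pics/si17.png

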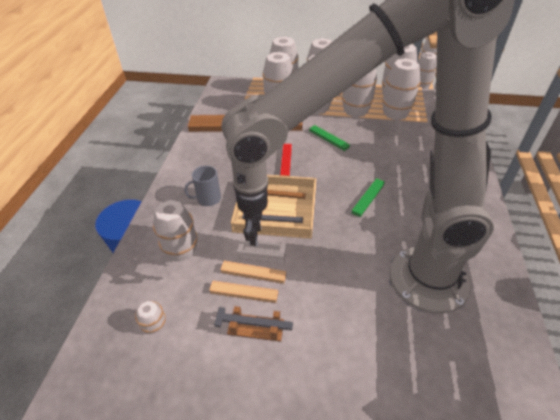

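```bash
python3 -c "
from plant import arm
print(arm.sign_off())"
```

```text
the job is handed in; nothing more can be done
None
```

The job is handed in at about 35.5 s of the 72 s allowed. I moved the half-mould and then both boards from the crate onto the bench. I then lifted out the key and laid it in the notches of both saddles.

**Last checks before handing in:**
- **Key:** the networks put its middle at about (0.489, 0.232–0.237, 0.037–0.040), against a rest middle of (0.490, 0.236). The wrist picture shows it lying between the blocks of both saddles.
- **Half-mould and boards:** they are at z about 0 near (0.515, −0.017), (0.528, 0.060) and (0.547, 0.128), all outside the crate, with the half-mould hollow side up.
- **Bars:** the plain steel bar and the wooden bar are still in the crate.
- **Bystanders:** the two closed moulds and the jug look unmoved in the last pictures. I did not re-measure their positions.

**Not quite clean:**
- While being lowered, the key brushed a saddle block (about 3 N), so I raised it and re-centred it.
- When I pressed it down to seat it, the wrist force briefly reached about 48 N. I eased off at once and released it about 1 mm from the seat.
- The networks' height readings for the key varied by a few millimetres between cameras, around the seated value.

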